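# Seat a bayonet filter cartridge and hold it

### The arm

A 7-joint arm with a two-finger parallel gripper is mounted at the origin on the work surface. World frame = base frame: x ahead of the robot, y to its left, z up, the work surface at z = 0. Lengths are in m, angles in rad, forces in N, time in s.
With the tool pointing down it reaches from about 0.35 to 0.9 m from the base axis. Payload 8.1 kg.
Tool frame: the origin (TCP) lies where the fingers leave the gripper's body, on its centre line; the fingertips stand 66 mm ahead of it and the grasp point (between the pads) lies 47 mm ahead of it; z points along the fingers, y is the line along which they close (so a half turn about z gives the same grasp; the last joint's range is limited). The gripper opens to 92 mm and grips with 3 to 60 N. Pads are 19 mm wide; open, the fingers measure 130 mm over their backs; the gripper's body (75 mm by 190 mm) begins 47 mm behind the grasp point.
Start: joints at [1.06, 0.434, 0.025, 1.573, -0.012, 1.134, -0.075], TCP at [0.248, -0.574, 0.292] pointing down, gripper open.
Joint ranges: [-2.62, 2.62], [-0.44, 2.09], [-1.27, 1.32], [0.08, 2.57], [-1.32, 4.46], [0.12, 2], [-2.74, 2.74]. Speed limits (rad/s): [2.22, 2.22, 3.01, 3.01, 3.14, 3.14, 3.14].

### API

Orientations are given as a rotation vector (axis times angle).
In Python, from cell import arm gives the robot as it stands.
- The arm moves only by the tool send_rows, never from a script. Its argument "motion" is text: rows parted by semicolons, each of 7 numbers parted by spaces: the closure, from 0 (fully open) to 1 (shut), then the shift along the world's x, y, z in m, then the turn, a rotation vector about the world's x, y, z in degrees. A call has 1 to 5 rows; each row shifts and turns the commanded pose from where the row before left it; what a row does not reach is not made up. A row lasts 1/8 s, in which the tool goes at most 62.5 mm and 10.7 degrees, less where a joint would pass 70% of its speed; a pose out of reach is approached as far as the arm can. A call is refused whole if a number of a shift passes 0.0625 or a number of a turn 10.7, either way. A call with a gripper value outside its range is refused whole. The fingers move at their own pace and stop on an object; "force" is the grip in N (left out, the last holds). Time passes only in rows, so rows that do not move let the fingers close. It gives the time, the measured TCP pose, the force, the opening and the grip force at its end, in the units of the state.
- arm.observe(): the state, without advancing time (a new reading comes with each control period).
- arm.get_image(name): name is "scene" or "top" or "wrist"; returns (picture, depth): 420x560x3 uint8, blue, green, red; 420x560 float32, m along the optical axis (not along the pixel's ray), 0 where there is no reading.
- arm.camera_model(name): a dict with "fx", "fy", "cx", "cy" (pixels), "view" (4x4, takes a point from world to camera coordinates). Camera axes: x right, y down, z forward; pixel columns grow to the right and rows downward; lengths in m; the calibration is good to about 2 mm. A picture is of the moment at which its call begins: read the wrist's pose just before it. camera_model takes no time and is no camera call; for the wrist camera it gives the pose at the moment of the call.
- arm.sign_off(): hands the job in; it is judged then, once.
The state is a dict: "clock": time; "joints": joint angles; "dq": joint speeds; "joint_efforts": joint torques, N m; "position": TCP position; "ee_rot": TCP orientation; "force": force on the tool from outside, world axes, zero at the start; "ft_torque": the same for the moment, N m; "width": opening from 0.0 (shut) to 1.0 (fully open); "gripper_force": force on a finger pad.
Only numpy, scipy, OpenCV 4.12 (cv2) and the standard library are available. Lean on these libraries where they do the work, as an engineer would, in place of code of your own. Each camera call takes 0.05 s, during which the arm holds its last target. There are 200 camera calls.

### The job

Turn the black knob of the grey bypass valve clockwise until it clicks over to its end stop. Then take the blue-handled filter cartridge out of its parking ring, push it into the sprung bayonet socket with its handle in line with the slot, and twist it clockwise about a quarter turn to its stop. Finish while still gripping the cartridge and pressing it fully home, its flange flat on the socket (if let go it springs up), and leave the bottle, the beaker and the spatula where they are.

Things in the scene. Friction and masses are not known exactly. Their poses are not given: they have to be found in the camera images.
- valve: Bypass valve, fixed: grey block 76 x 76 x 40 mm with two brass pipe stubs and a black knob on top. Origin: centre of its underside.
- valve_knob (a joint): Angle of the valve's knob: 0 as found, grows clockwise seen from above, end stop at 1.3. Over-centre detent: it resists with up to about 0.12 N m, falls back to 0 if let go before about 0.65 and snaps on to 1.3 by itself beyond it.
- valve_grip (a point): Grip point of the black knob, on its vertical axis, 62 mm above the bench: the middle of an upright bar 50 x 18 x 28 mm (white pointer line on top) that stands on a disc 50 mm wide, 8 mm thick, whose top is 48 mm above the bench. x runs along the bar, y across it (18 mm, the grasp), z up; the axes turn with the knob.
- cartridge: Filter cartridge, about 0.18 kg, upright. Origin: centre of the underside of its white flange (56 mm wide, 8 mm thick). z up. On the flange a blue handle bar with an orange line: 46 mm along x, 22 mm along y (the grasp), from 8 to 36 mm above the origin. Below: the steel stem. Looks and works the same after half a turn.
- cartridge_nose (a point): Lower end of the cartridge's stem, 23 mm under the flange. The stem is 24 mm wide, nose tapered to 16 mm. Two lugs stick out along the cartridge's +x and -x, in line with the handle: 38 mm over both, 8 mm wide along y, from 4 to 10 mm above this point.
- stand: Parking ring, fixed: grey ring 62 mm outside, 47 mm bore, 35 mm high; the cartridge hangs in it, its flange lying loosely on the rim. Origin: centre of its underside.
- socket_mouth (a point): Centre of the mouth of the fixed bayonet socket (ivory block 64 x 64 mm on a 100 mm aluminium base), on its flat top, 50 mm above the bench. z up. Bore 28 mm; keyhole slot for the lugs 43 mm long along x, 13 mm wide along y, orange marks at its ends. Home: flange lies on the top, so the cartridge's origin is at this point.
- socket: The same socket; origin under its centre, on the bench. Its top plate is 8 mm thick. From 5 mm short of home down to home the lugs are below it and turn from the slot clockwise (from above) to a stop at 1.4 rad; anticlockwise is blocked. Released after the twist, the cartridge springs up 5 mm but stays caught.
- plunger (a joint): Travel in m of the socket's brass spring plunger: 0 at rest, its top 11 mm below the mouth; 0.012 with the cartridge home. It pushes up with 5 N at first and 10 N at home.
- bottle: White bottle, loose, 60 mm wide, 110 mm high, upright. Origin: centre of its underside. Leave alone.
- beaker: Glass beaker, loose, 60 mm wide, 70 mm high, upright. Origin: centre of its underside. Leave alone.
- spatula: Flat steel lab spatula with a green grip lying on the bench, loose, 150 mm long along x, up to 16 mm wide. Origin: centre of its underside. Leave alone.
Mind the look-alikes: they are no part of the job. What is shaped like the cartridge but green or pink is not meant.

How it is judged:
By the outcome, as a careful person would: the job done as asked, in the order asked, and still so for the second after the job is handed in, while the arm keeps its last pose, push and grip.
It also fails if it takes over 64 s, if anything falls off the work surface, if the arm or the gripper's body presses on something with over 40 N, if the wrist force passes 120 N, or if a joint passes its speed limit or range.

## Working session

There is one attempt and no reset: what is moved stays moved. The work goes in short steps, Python scripts to look and compute and a tool call to move; the robot and the scene stay as the last step left them, time stands still between calls to the robot, and variables do not carry over. Pictures are saved under pics/ and viewed, at most 10 in all, crops included, and the job is handed in when it is done.

Besides the shell and the picture viewer there is one more tool, called as name(argument=value, ...) on one line, values as JSON. send_rows: Moves the arm, as the interface text tells. Its arguments: {"type":"object","properties":{"motion":{"type":"string"},"force":{"type":"number"}},"required":["motion"]}

```bash
mkdir -p pics && python3 - <<'E'
from cell import arm
import cv2,numpy as np
s=arm.observe();print(s['clock'],s['position'],s['ee_rot'],s['width'])
for n in('top','scene'):
    im,d=arm.get_image(n);m=arm.camera_model(n)
    cv2.imwrite(f'pics/{n}0.png',im);np.savez(f'{n}0.npz',im=im,d=d,**m)
    print(n,m['fx'],m['cx'],m['cy'],np.round(m['view'],3).tolist())
E
```

```text
0.0 [ 0.24767702 -0.57337337  0.29143811] [-3.07500503e+00 -6.35800482e-01  7.44098410e-04] 0.9993644888759228
top 471.61903201739966 280.21674431013855 211.95253696506956 [[0.011, -1.0, 0.011, -0.074], [-0.991, -0.013, -0.13, 0.565], [0.13, -0.01, -0.991, 1.188], [0.0, 0.0, 0.0, 1.0]]
scene 526.9446181476047 278.17264909766584 215.49916006751312 [[-0.243, 0.97, -0.013, 0.171], [0.758, 0.181, -0.626, -0.362], [-0.605, -0.162, -0.779, 1.495], [0.0, 0.0, 0.0, 1.0]]
```

View pics/top0.png

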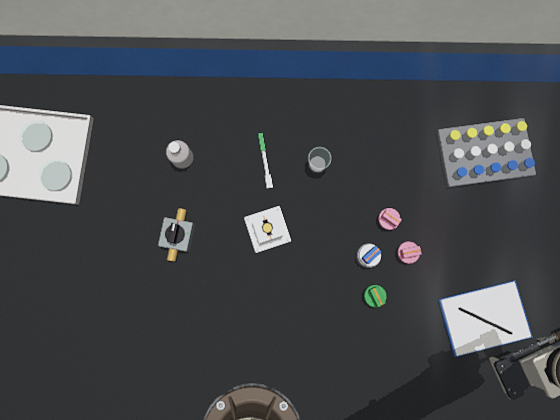

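View pics/scene0.png

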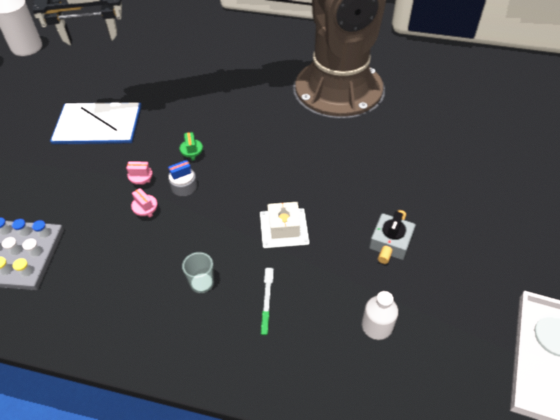

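The top view shows the valve at (176,235), the socket at (267,229), the bottle at (180,154), the beaker at (319,160) and the spatula at (265,160). The cartridge candidates are blue/white at (370,255), pink at (390,219) and (409,253), and green at (375,296). Only (370,255) has a blue handle and a white flange and sits in a grey ring, so it fits. I'll measure it and confirm in an enlarged crop.

```bash
cat > h.py <<'E'
import cv2,numpy as np
def ray(m,uv,z):
    uv=np.atleast_2d(uv).astype(float);R=m['view'][:3,:3];t=m['view'][:3,3];o=-R.T@t
    d=np.c_[(uv[:,0]-m['cx'])/m['fx'],(uv[:,1]-m['cy'])/m['fy'],np.ones(len(uv))]@R
    return (o+d*((z-o[2])/d[:,2])[:,None])[:,:2]
def mask(im,box,lo,hi):
    x0,y0,x1,y1=box;h=cv2.cvtColor(im,cv2.COLOR_BGR2HSV)
    k=np.zeros(im.shape[:2],np.uint8);k[y0:y1,x0:x1]=cv2.inRange(h,lo,hi)[y0:y1,x0:x1];return k
def rect(m,im,box,lo,hi,z):
    "min-area rect in world plane z of the biggest blob: centre, size, angle of long side (deg)"
    k=mask(im,box,lo,hi);c=cv2.findContours(k,cv2.RETR_EXTERNAL,cv2.CHAIN_APPROX_NONE)[0]
    if not c:return None
    c=max(c,key=cv2.contourArea)[:,0]
    w=ray(m,c,z);r=cv2.minAreaRect((w*1000).astype(np.float32))
    p=cv2.boxPoints(r);e=max((p[1]-p[0],p[2]-p[1]),key=np.linalg.norm)
    return np.round(r[0],1),np.round(r[1],1),round(float(np.degrees(np.arctan2(e[1],e[0]))%180),1),len(c)
E
python3 - <<'E'
from h import *
A={n:dict(np.load(n+'0.npz')) for n in('top','scene')}
t=A['top'];s=A['scene']
print('handle top',rect(t,t['im'],(350,235,392,275),(100,120,60),(130,255,255),.071))
print('handle scene',rect(s,s['im'],(165,155,200,180),(100,120,40),(130,255,255),.071))
print('flange top',rect(t,t['im'],(350,235,392,275),(0,0,150),(180,60,255),.043))
print('sock base',rect(t,t['im'],(235,195,300,260),(0,0,120),(180,70,255),.01))
print('valve block',rect(t,t['im'],(150,210,200,260),(0,0,70),(180,90,255),.04))
print('knob dark/pointer',rect(t,t['im'],(165,222,188,248),(0,0,150),(180,60,255),.076))
print('pointer scene',rect(s,s['im'],(385,205,405,240),(0,0,150),(180,60,255),.076))
a=cv2.resize(t['im'][195:275,140:215],None,fx=5.2,fy=5.2,interpolation=2)
b=cv2.resize(t['im'][195:275,235:310],None,fx=5.2,fy=5.2,interpolation=2)
a=a[:,:390];c=cv2.resize(t['im'][215:275,340:415],None,fx=5.2,fy=5.2,interpolation=2)
c=cv2.copyMakeBorder(c,0,a.shape[0]-c.shape[0],0,0,0)
o=np.hstack([a,b[:,:390],c[:,:390]]);o=cv2.resize(o,(798,int(o.shape[0]*798/o.shape[1])))
f=lambda n,b:cv2.resize(A[n]['im'][b[1]:b[3],b[0]:b[2]],(266,266),interpolation=2)
o2=np.hstack([f('scene',(365,200,425,260)),f('scene',(255,190,315,250)),f('scene',(155,145,215,205))])
cv2.imwrite('pics/crop.png',np.vstack([o,o2]))
E
```

```text
handle top (array([ 462.4, -292.5]), array([ 8.3, 48.5]), 132.7, 33)
handle scene (array([ 470.6, -285.3]), array([27.8, 49.3]), 132.0, 50)
flange top (array([ 456.8, -295.8]), array([57.2, 55. ]), 44.7, 93)
sock base (array([524.2, -33. ]), array([100.5, 100.4]), 18.9, 140)
valve block (array([505.5, 202.6]), array([77.3, 77.1]), 79.9, 113)
knob dark/pointer (array([500.4, 192. ]), array([62.9, 54.6]), 2.1, 103)
pointer scene (array([500.6, 188.3]), array([16.2, 14.5]), 6.8, 20)
```

View pics/crop.png

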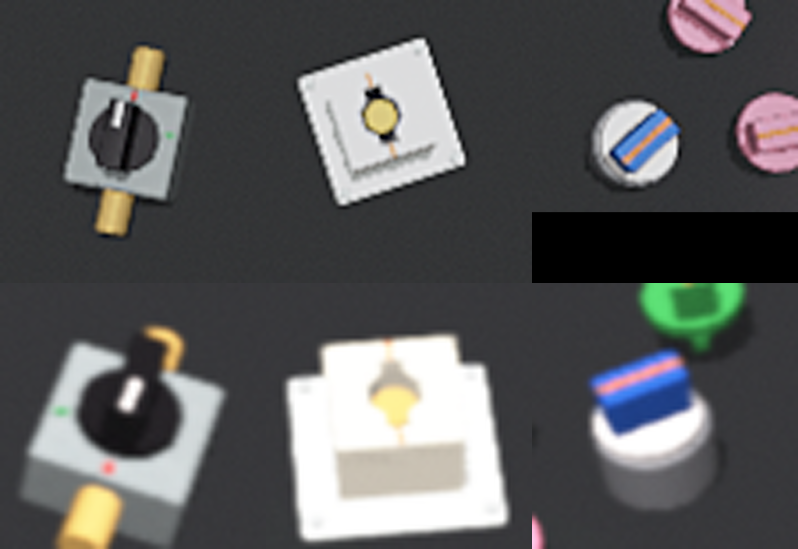

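The crop confirms it: a blue handle with an orange line on a white flange in a grey ring at (370,255), with the pink and green look-alikes around it. The socket slot runs near image-vertical, and the knob pointer is near the red mark. I'll refine with depth, then move.

```bash
cat >> h.py <<'E'
def cloud(m,d):
    v,u=np.mgrid[:d.shape[0],:d.shape[1]]
    P=np.stack([(u-m['cx'])/m['fx']*d,(v-m['cy'])/m['fy']*d,d],-1)-m['view'][:3,3]
    W=P@m['view'][:3,:3];W[d<=0]=np.nan;return W
def slab(W,c,r,lo,hi):
    k=(np.hypot(W[...,0]-c[0],W[...,1]-c[1])<r)&(W[...,2]>lo)&(W[...,2]<hi)
    p=W[k]*1000
    if len(p)<5:return None
    R=cv2.minAreaRect(p[:,:2].astype(np.float32));q=cv2.boxPoints(R);e=max((q[1]-q[0],q[2]-q[1]),key=np.linalg.norm)
    return len(p),np.round(R[0],1),np.round(R[1],1),round(float(np.degrees(np.arctan2(e[1],e[0]))%180),1),'z',round(float(np.median(p[:,2])),1)
E
python3 - <<'E'
from h import *
for n in('top','scene'):
    t=dict(np.load(n+'0.npz'));W=cloud(t,t['d']);print(n)
    for nm,c,r,lo,hi in(('bar',(.505,.195),.05,.066,.09),('block',(.505,.195),.07,.034,.044),('handle',(.457,-.29),.04,.062,.085),('flange',(.457,-.29),.05,.036,.05),('socktop',(.52,-.033),.06,.044,.06),('base',(.52,-.033),.08,.004,.03),('bottle',(.68,.19),.1,.08,.13)):
        print(nm,slab(W,c,r,lo,hi))
E
```

```text
top
bar (156, array([506.4, 202.1]), array([19. , 49.6]), 170.2, 'z', 75.3)
block (537, array([512. , 200.5]), array([ 76.5, 117.8]), 169.7, 'z', 39.4)
handle (169, array([ 458.5, -298.2]), array([21.8, 46.8]), 132.5, 'z', 71.0)
flange (215, array([ 456.6, -295.3]), array([57.6, 53.9]), 30.2, 'z', 42.9)
socktop (493, array([525.9, -34.4]), array([64.5, 63.4]), 19.0, 'z', 49.8)
base (727, array([520.8, -36.5]), array([142.7, 149.6]), 162.1, 'z', 6.7)
bottle (208, array([714.3, 195. ]), array([37. , 42.7]), 124.6, 'z', 100.2)
scene
bar (193, array([505.3, 204.9]), array([17.8, 50.7]), 170.2, 'z', 77.2)
block (636, array([518.7, 202.3]), array([ 75.8, 106.5]), 169.6, 'z', 40.6)
handle (190, array([ 457.9, -295.1]), array([24.9, 46.2]), 130.3, 'z', 71.0)
flange (215, array([ 467.6, -288.6]), array([43.3, 59.7]), 121.5, 'z', 43.1)
socktop (626, array([524.9, -31.3]), array([68.6, 64.2]), 19.1, 'z', 50.6)
base (973, array([521.1, -33.4]), array([150.8, 148.8]), 18.6, 'z', 7.4)
bottle (463, array([721.4, 201.5]), array([46.5, 39.1]), 82.6, 'z', 91.8)
```

send_rows(motion="0 0.03 0.06 0.01 0 0 10.5; 0 0.03 0.06 0.01 0 0 10.5; 0 0.02 0.06 0 0 0 10.5; 0 0.02 0.06 0 0 0 10.5; 0 0.02 0.06 0 0 0 10.5")

```text
clock: 0.72
position: [0.3626, -0.2832, 0.3106]
ee_rot: [2.472, 1.939, -0.0]
force: [1.7, 0.2, 0.0]
width: 1.003
gripper_force: 0.0
```

send_rows(motion="0 0.014 0.053 0 0 0 10.5; 0 0.014 0.053 0 0 0 10.5; 0 0.014 0.053 0 0 0 10.5; 0 0.014 0.053 0 0 0 10.5; 0 0.014 0.053 0 0 0 10.5")

```text
clock: 1.35
position: [0.4324, -0.0187, 0.3107]
ee_rot: [1.36, 2.832, -0.0]
force: [0.4, -1.3, -0.4]
width: 1.0
gripper_force: 0.0
```

send_rows(motion="0.3 0.014 0.053 0 0 0 10.5; 0.3 0.017 0.053 0 0 0 10.5; 0.3 0.018 0.053 0 0 0 10.5; 0.3 0.018 0.053 0 0 0 10; 0.3 0 0 0 0 0 0")

```text
clock: 1.98
position: [0.4992, 0.1962, 0.3103]
ee_rot: [-0.265, -3.129, -0.005]
force: [-1.1, -0.6, -0.5]
width: 0.7
gripper_force: 0.0
```

```bash
cat >> h.py <<'E'
def yaw(s):
    from scipy.spatial.transform import Rotation as R
    y=R.from_rotvec(s['ee_rot']).as_matrix()[:,1];return np.degrees(np.arctan2(y[1],y[0]))
def wrist(name):
    from cell import arm
    s=arm.observe();m=arm.camera_model('wrist');im,d=arm.get_image('wrist');cv2.imwrite(f'pics/{name}.png',im)
    print(round(s['clock'],2),np.round(s['position'],4),'yaw',round(yaw(s),1),'w',round(s['width'],3),'F',np.round(s['force'],1));return s,m,im,d
E
python3 - <<'E'
from h import *
s,m,im,d=wrist('w1');W=cloud(m,d)
for r,lo,hi in((.05,.066,.09),(.07,.034,.046),(.05,.044,.09)):print(slab(W,(.506,.203),r,lo,hi))
E
```

```text
1.98 [0.4992 0.1962 0.3103] yaw 80.3 w 0.7 F [-1.1 -0.6 -0.5]
(844, array([506.5, 203.5]), array([17.9, 50.1]), 170.7, 'z', 77.3)
(2624, array([497.4, 205.4]), array([76.1, 92.8]), 169.9, 'z', 40.8)
(1703, array([506.5, 203.7]), array([49.1, 50.1]), 171.1, 'z', 62.9)
```

View pics/w1.png

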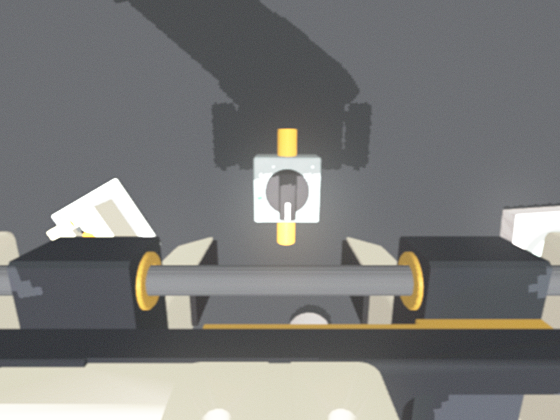

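The wrist view shows the valve at (287,188) with the bar in line with the image vertical, between the fingers. I'll descend partway.

send_rows(motion="0.3 0.007 0.007 -0.05 0 0 0; 0.3 0 0 -0.05 0 0 0; 0.3 0 0 -0.04 0 0 0; 0.3 0 0 0 0 0 0; 0.3 0 0 0 0 0 0")

```text
clock: 2.65
position: [0.5071, 0.1984, 0.1721]
ee_rot: [0.28, 3.128, 0.001]
force: [-0.2, -0.6, -0.0]
width: 0.699
gripper_force: 0.0
```

send_rows(motion="0.3 -0.001 0.005 -0.03 0 0 0; 0.3 0 0 -0.024 0 0 0; 0.3 0 0 0 0 0 0; 0.3 0 0 0 0 0 0")

```text
clock: 3.15
position: [0.5064, 0.2041, 0.1186]
ee_rot: [0.278, 3.127, 0.002]
force: [-0.8, 0.0, 0.7]
width: 0.696
gripper_force: 0.0
```

send_rows(motion="1 0 0 0 0 0 0; 1 0 0 0 0 0 0; 1 0 0 0 0 0 0; 1 0 0 0 0 0 0; 1 0 0 0 0 0 0", force=40)

```text
clock: 3.78
position: [0.5054, 0.2039, 0.1166]
ee_rot: [-0.278, -3.129, -0.001]
force: [1.2, 11.7, -1.1]
width: 0.208
gripper_force: 7.6
```

send_rows(motion="1 0 0 0 0 0 0; 1 0 0 0 0 0 -5; 1 0 0 0 0 0 -8; 1 0 0 0 0 0 -8; 1 0 0 0 0 0 -8")

```text
clock: 4.4
position: [0.5056, 0.2045, 0.1167]
ee_rot: [-1.058, -2.958, -0.002]
force: [0.9, 3.2, -4.3]
width: 0.196
gripper_force: 40.0
```

send_rows(motion="1 0 0 0 0 0 -8; 1 0 0 0 0 0 -8; 1 0 0 0 0 0 -8; 1 0 0 0 0 0 -8; 1 0 0 0 0 0 -8")

```text
clock: 5.03
position: [0.5057, 0.2046, 0.1167]
ee_rot: [-2.006, -2.417, -0.002]
force: [1.7, 4.3, -3.7]
width: 0.195
gripper_force: 40.0
```

send_rows(motion="1 0 0 0 0 0 -6; 1 0 0 0 0 0 0; 1 0 0 0 0 0 0")

```text
clock: 5.4
position: [0.5057, 0.2046, 0.1167]
ee_rot: [-2.121, -2.317, -0.002]
force: [3.5, 4.7, -4.5]
width: 0.192
gripper_force: 40.0
```

```bash
python3 - <<'E'
from h import *
from cell import arm
s=arm.observe();print(s['clock'],s['position'],yaw(s),s['force'],s['ft_torque'],s['width'],s['gripper_force'])
E
```

```text
5.4 [0.50568197 0.20457201 0.1167089 ] 5.064671426697604 [ 3.54030404  4.7304717  -4.54964745] [ 0.9890102  -0.49773929  0.12304755] 0.19238533465146837 39.9988067150116
```

send_rows(motion="0.4 0 0 0 0 0 0; 0.4 0 0 0 0 0 0; 0.4 0 0 0 0 0 0; 0.4 0 0 0.05 0 0 0; 0.4 0 0 0.06 0 0 0")

```text
clock: 6.02
position: [0.5046, 0.2031, 0.227]
ee_rot: [-2.124, -2.313, 0.005]
force: [1.6, 0.2, 0.1]
width: 0.593
gripper_force: 0.0
```

send_rows(motion="0.4 0 0 0.05 0 0 0; 0.4 0 -0.01 0.04 0 0 0; 0.4 0 0 0 0 0 0")

```text
clock: 6.4
position: [0.5067, 0.1935, 0.32]
ee_rot: [2.124, 2.31, 0.008]
force: [0.2, 0.4, -0.2]
width: 0.6
gripper_force: 0.0
```

```bash
python3 - <<'E'
from h import *
s,m,im,d=wrist('w2');W=cloud(m,d)
print(slab(W,(.506,.203),.05,.066,.09))
from cell import arm
im,d=arm.get_image('top');m=arm.camera_model('top');W=cloud(m,d);print(slab(W,(.506,.203),.05,.066,.09))
im,d=arm.get_image('scene');m=arm.camera_model('scene');W=cloud(m,d);print(slab(W,(.506,.203),.05,.066,.09))
E
```

```text
6.4 [0.5067 0.1935 0.32  ] yaw 4.8 w 0.6 F [ 0.2  0.4 -0.2]
(811, array([506.8, 203.4]), array([17.1, 50.2]), 94.9, 'z', 77.5)
(120, array([507. , 197.4]), array([18.1, 41. ]), 95.7, 'z', 76.3)
(240, array([504.8, 204.5]), array([22.1, 49.8]), 95.2, 'z', 76.3)
```

The knob now measures 95° against 170.4° at the start, so it has turned about 75° clockwise and stayed there after release. Moving to the cartridge.

send_rows(motion="0.4 -0.006 -0.06 0 0 0 4.7; 0.4 -0.006 -0.0615 0 0 0 4.7; 0.4 -0.006 -0.0615 0 0 0 4.7; 0.4 -0.006 -0.0615 0 0 0 4.7; 0.4 -0.006 -0.0615 0 0 0 4.7")

```text
clock: 7.18
position: [0.4744, -0.114, 0.3153]
ee_rot: [-1.604, -2.699, 0.001]
force: [1.9, -0.7, 0.1]
width: 0.602
gripper_force: 0.0
```

send_rows(motion="0.4 -0.006 -0.0615 -0.01 0 0 4.7; 0.4 -0.006 -0.0615 -0.02 0 0 4.7; 0.4 -0.006 -0.06 -0.03 0 0 4.7; 0.4 0 0 -0.02 0 0 0; 0.4 0 0 0 0 0 0")

```text
clock: 7.8
position: [0.4566, -0.288, 0.2368]
ee_rot: [-1.265, -2.869, -0.002]
force: [0.5, -0.9, 0.6]
width: 0.603
gripper_force: 0.0
```

```bash
python3 - <<'E'
from h import *
s,m,im,d=wrist('w3');W=cloud(m,d)
for r,lo,hi in((.04,.062,.085),(.05,.036,.05)):print(slab(W,(.458,-.296),r,lo,hi))
E
```

```text
7.8 [ 0.4566 -0.288   0.2368] yaw 42.4 w 0.603 F [ 0.5 -0.9  0.6]
(1453, array([ 458.6, -296.8]), array([21.8, 45.8]), 132.6, 'z', 72.0)
(1645, array([ 456.8, -294.3]), array([59.6, 54.4]), 41.3, 'z', 43.8)
```

View pics/w3.png

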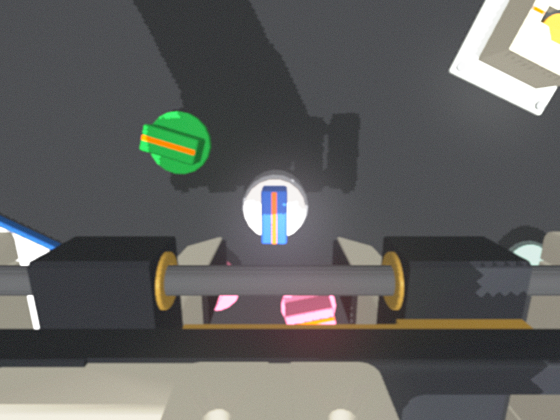

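The wrist view shows the blue handle on the white flange at (274,208), aligned and clear of green at (178,142) and pink at (308,305).

send_rows(motion="0.4 0.001 -0.005 -0.045 0 0 0; 0.4 0 0 -0.03 0 0 0; 0.4 0 0 0 0 0 0; 0.4 0 0 0 0 0 0")

```text
clock: 8.35
position: [0.4602, -0.2932, 0.1662]
ee_rot: [1.264, 2.874, 0.0]
force: [0.6, -0.3, 0.6]
width: 0.597
gripper_force: 0.0
```

send_rows(motion="0.4 -0.002 -0.003 -0.03 0 0 0; 0.4 0 0 -0.022 0 0 0; 0.4 0 0 0 0 0 0; 0.4 0 0 0 0 0 0")

```text
clock: 8.85
position: [0.4581, -0.2968, 0.1143]
ee_rot: [1.265, 2.873, -0.0]
force: [0.5, -0.9, -0.4]
width: 0.599
gripper_force: 0.0
```

send_rows(motion="1 0 0 -0.002 0 0 0; 1 0 0 0 0 0 0; 1 0 0 0 0 0 0; 1 0 0 0 0 0 0; 1 0 0 0 0 0 0", force=55)

```text
clock: 9.48
position: [0.4572, -0.2966, 0.1108]
ee_rot: [1.266, 2.875, 0.0]
force: [0.0, 0.2, 1.6]
width: 0.238
gripper_force: 55.0
```

send_rows(motion="1 0 0 0 0 0 0; 1 0 0 0.02 0 0 0; 1 0 0 0.05 0 0 0; 1 0 0 0.05 0 0 0; 1 0 0 0 0 0 0")

```text
clock: 10.1
position: [0.4588, -0.2974, 0.2342]
ee_rot: [1.264, 2.869, -0.001]
force: [-0.2, -0.3, -1.5]
width: 0.235
gripper_force: 55.0
```

send_rows(motion="1 0.0176 0.0406 0 0 0 9.5; 1 0.0176 0.0406 0 0 0 9.5; 1 0.0176 0.0406 0 0 0 9.5; 1 0.0176 0.0406 0 0 0 9.5; 1 0.0176 0.0406 0 0 0 9.5")

```text
clock: 10.72
position: [0.5448, -0.0923, 0.2291]
ee_rot: [0.007, -3.14, -0.001]
force: [1.1, -0.8, -1.1]
width: 0.235
gripper_force: 55.0
```

send_rows(motion="1 0.0176 0.0406 0 0 0 9.5; 1 0.0176 0.0406 0 0 0 9.5; 1 0 0 0 0 0 0; 1 0 0 0 0 0 0; 1 0 0 0 0 0 0")

```text
clock: 11.35
position: [0.5797, -0.0138, 0.2299]
ee_rot: [0.513, -3.098, 0.001]
force: [-0.5, 0.6, -1.5]
width: 0.235
gripper_force: 55.0
```

```bash
python3 - <<'E'
from h import *
s,m,im,d=wrist('w4');W=cloud(m,d)
np.savez('w4.npz',im=im,d=d,**m)
c=(.5255,-.033)
for r,lo,hi in((.06,.045,.057),(.012,.03,.045)):print(slab(W,c,r,lo,hi))
g=s['position'];print('handle',slab(W,g,.05,g[2]-.046,g[2]-.03),'flange',slab(W,g,.05,g[2]-.075,g[2]-.06))
uv=lambda p:(lambda q:np.round([m['fx']*q[0]/q[2]+m['cx'],m['fy']*q[1]/q[2]+m['cy']]))(m['view'][:3,:3]@np.array(p)+m['view'][:3,3])
print('mouth px',uv((*c,.05)))
E
```

```text
11.35 [ 0.5797 -0.0138  0.2299] yaw 108.8 w 0.235 F [-0.5  0.6 -1.5]
(5000, array([526.1, -32.9]), array([63.5, 64.2]), 108.9, 'z', 51.0)
(583, array([526. , -32.8]), array([21.7, 22.2]), 108.7, 'z', 40.0)
handle (3788, array([580.9, -14.9]), array([46.5, 40.7]), 17.1, 'z', 190.9) flange (1791, array([563.9, -20.3]), array([19.9, 50.7]), 109.0, 'z', 163.0)
mouth px [280. 136.]
```

View pics/w4.png

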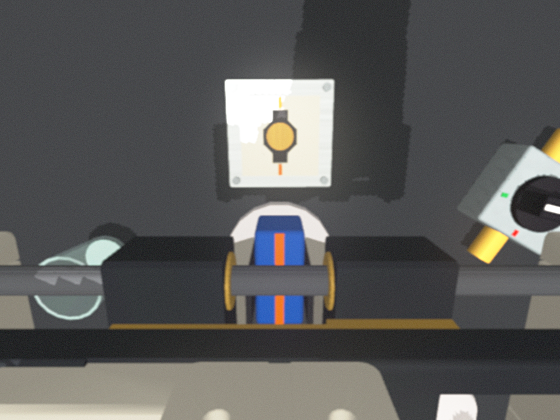

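The socket is at (280,136) with its slot vertical in the image, and the gripped handle at (280,270) is parallel to it. Moving above the mouth.

send_rows(motion="1 -0.027 -0.0095 0 0 0 0; 1 -0.0274 -0.0098 -0.03 0 0 0; 1 0 0 -0.03 0 0 0; 1 0 0 0 0 0 0; 1 0 0 0 0 0 0")

```text
clock: 12.02
position: [0.5266, -0.0317, 0.1716]
ee_rot: [-0.516, 3.098, 0.0]
force: [0.6, -0.4, -1.0]
width: 0.236
gripper_force: 55.0
```

send_rows(motion="1 -0.0013 -0.0014 -0.018 0 0 0; 1 0 0 0 0 0 0; 1 0 0 0 0 0 0; 1 0 0 0 0 0 0")

```text
clock: 12.52
position: [0.5252, -0.0329, 0.1535]
ee_rot: [-0.517, 3.097, -0.0]
force: [-0.0, 0.2, -0.7]
width: 0.233
gripper_force: 55.0
```

```bash
python3 - <<'E'
from h import *
from cell import arm
s=arm.observe();print(s['clock'],np.round(s['position'],4),yaw(s),np.round(s['force'],1))
im,d=arm.get_image('scene');cv2.imwrite('pics/s5.png',cv2.resize(im[140:260,220:350],None,fx=5,fy=5,interpolation=2)[:600])
E
```

```text
12.525 [ 0.5252 -0.0329  0.1535] 108.96205823169213 [-0.   0.2 -0.7]
```

View pics/s5.png

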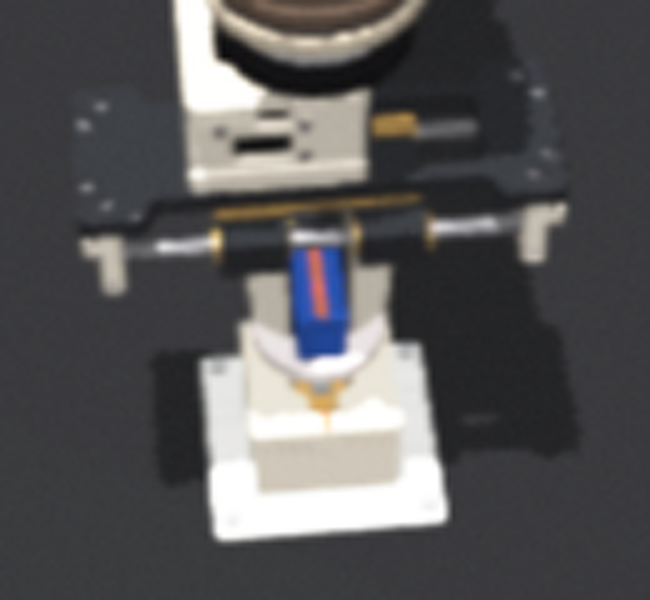

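The scene crop shows the cartridge nose centred over the keyhole at (322,385), with its handle in line with the slot. Inserting.

send_rows(motion="1 0 0 -0.006 0 0 0; 1 0 0 -0.005 0 0 0; 1 0 0 0 0 0 0")

```text
clock: 12.95
position: [0.5242, -0.0331, 0.141]
ee_rot: [0.517, -3.098, -0.0]
force: [-0.1, 0.1, -1.0]
width: 0.233
gripper_force: 55.0
```

send_rows(motion="1 0.0005 0 -0.006 0 0 0; 1 0 0 -0.005 0 0 0; 1 0 0 -0.004 0 0 0; 1 0 0 0 0 0 0; 1 0 0 0 0 0 0")

```text
clock: 13.58
position: [0.5253, -0.033, 0.1269]
ee_rot: [-0.517, 3.098, -0.0]
force: [-2.2, -0.9, 8.4]
width: 0.232
gripper_force: 55.0
```

send_rows(motion="1 0 0 -0.002 0 0 0; 1 0 0 0 0 0 0; 1 0 0 0 0 0 0")

```text
clock: 13.95
position: [0.5253, -0.033, 0.1257]
ee_rot: [-0.517, 3.098, -0.001]
force: [-5.3, -0.9, 18.5]
width: 0.236
gripper_force: 55.0
```

send_rows(motion="1 0 0 0 0 0 -8; 1 0 0 0 0 0 -8; 1 0 0 0 0 0 -8; 1 0 0 0 0 0 -8; 1 0 0 0 0 0 -8")

```text
clock: 14.58
position: [0.5264, -0.0333, 0.1257]
ee_rot: [0.58, 3.084, 0.0]
force: [-2.0, -0.7, 11.6]
width: 0.234
gripper_force: 55.0
```

send_rows(motion="1 0 0 0 0 0 -8; 1 0 0 0 0 0 -8; 1 0 0 0 0 0 -8; 1 0 0 0 0 0 -8; 1 0 0 0 0 0 -6")

```text
clock: 15.2
position: [0.5264, -0.0333, 0.1257]
ee_rot: [1.552, 2.728, 0.002]
force: [-1.1, -1.8, 12.2]
width: 0.234
gripper_force: 55.0
```

send_rows(motion="1 0 0 -0.001 0 0 -3; 1 0 0 0 0 0 0; 1 0 0 0 0 0 0")

```text
clock: 15.58
position: [0.5262, -0.0334, 0.1256]
ee_rot: [1.617, 2.69, 0.001]
force: [-5.1, -2.2, 26.7]
width: 0.237
gripper_force: 55.0
```

```bash
python3 - <<'E'
from h import *
from cell import arm
s=arm.observe();print(s['clock'],np.round(s['position'],4),yaw(s),np.round(s['force'],1),np.round(s['ft_torque'],2),s['width'])
c=(.526,-.033)
for n in('scene','top'):
    im,d=arm.get_image(n);m=arm.camera_model(n);W=cloud(m,d);cv2.imwrite(f'pics/{n}6.png',im)
    print(n,[slab(W,c,.04,lo,hi) for lo,hi in((.052,.064),(.075,.092))],slab(W,(.506,.203),.05,.066,.09))
s,m,im,d=wrist('w6');W=cloud(m,d)
print([slab(W,c,.04,lo,hi) for lo,hi in((.052,.064),(.075,.092))])
print(rect(m,im,(200,200,360,330),(100,120,60),(130,255,255),.086))
E
```

```text
15.575 [ 0.5262 -0.0334  0.1256] 27.957575138585657 [-5.1 -2.2 26.7] [-0.34  1.36  0.07] 0.23693347654255215
scene [(45, array([543.8, -39.3]), array([74.8, 34.2]), 67.8, 'z', 56.3), None] (244, array([505.7, 204.6]), array([21.7, 49.9]), 95.9, 'z', 76.4)
top [None, None] (152, array([506.7, 201.3]), array([18.1, 49.4]), 95.8, 'z', 75.9)
15.68 [ 0.5262 -0.0334  0.1256] yaw 28.0 w 0.237 F [-5.8 -1.7 26.1]
[(1870, array([518.2, -14.4]), array([63.9, 28.8]), 28.2, 'z', 58.8), (3983, array([527.8, -33.8]), array([41.8, 46.3]), 119.5, 'z', 86.8)]
(array([519. , -18.6]), array([21.6, 21.6]), 118.0, 287)
```

send_rows(motion="1 0 0 0 0 0 -3; 1 0 0 0 0 0 0; 1 0 0 0 0 0 0")

```text
clock: 16.1
position: [0.5262, -0.0334, 0.1257]
ee_rot: [1.685, 2.648, 0.001]
force: [-6.3, -2.1, 27.1]
width: 0.235
gripper_force: 55.3
```

```bash
python3 - <<'E'
from h import *
s,m,im,d=wrist('w7');W=cloud(m,d)
from cell import arm
print(np.round(arm.observe()['ft_torque'],2))
k=(np.hypot(W[...,0]-.526,W[...,1]+.033)<.03)&(W[...,2]>.052)&(W[...,2]<.064);p=W[k]
A=np.c_[p[:,:2]-[.526,-.033],np.ones(len(p))];print('flange plane',np.linalg.lstsq(A,p[:,2],rcond=None)[0])
k=(np.hypot(W[...,0]-.526,W[...,1]+.033)<.042)&(W[...,2]>.045)&(W[...,2]<.0535);p=W[k]
A=np.c_[p[:,:2]-[.526,-.033],np.ones(len(p))];print('top plane',len(p),np.linalg.lstsq(A,p[:,2],rcond=None)[0])
E
```

```text
16.1 [ 0.5262 -0.0334  0.1257] yaw 25.1 w 0.235 F [-6.3 -2.1 27.1]
[-0.5   1.37  0.94]
flange plane [ 0.04222511 -0.09597995  0.06034309]
top plane 3243 [ 0.01116315 -0.03332029  0.05168961]
```

View pics/w7.png

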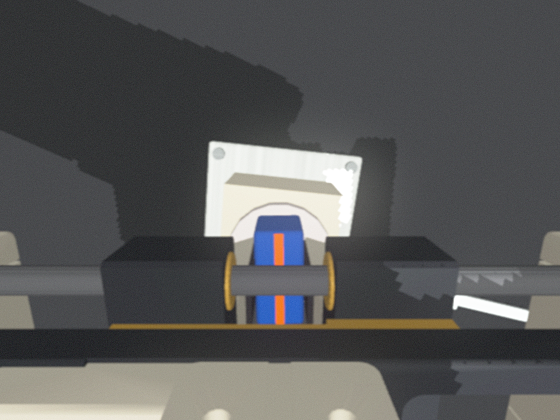

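The wrist view shows the handle at (280,270), turned about 84° from the slot, with the flange on the block. Torque jumped to 0.94 N m, so it is against the stop. The TCP is at the home height (0.1257) and pressing with about 27 N. Handing in.

```bash
python3 -c "
from cell import arm
print(arm.sign_off())"
```

```text
the job is handed in; nothing more can be done
None
```

I turned the knob about 75° to its end stop, then inserted the cartridge and twisted it clockwise to its stop; I handed in at about 16 s, still gripping and pressing it home with about 27 N, and kept clear of the bottle, beaker and spatula.

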